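Shut the lens case, then hold the blue reference lens over the tester's nose

ROBOT

A 6-joint arm with a two-finger parallel gripper is mounted at the origin on the work surface. World frame = base frame: x ahead of the robot, y to its left, z up, the work surface at z = 0. Lengths are in m, angles in rad, forces in N, time in s.
With the tool pointing down it reaches from about 0.35 to 0.775 m from the base axis. Payload 7.3 kg.
Tool frame: the origin (TCP) lies between the finger pads; the fingertips stand 8 mm ahead of it and the grasp point (between the pads) lies 11 mm behind it (robot.nose_length is the distance from the TCP to the fingertips, in m); z points along the fingers, y is the line along which they close (so a half turn about z gives the same grasp; the last joint's range is limited). The gripper opens to 92 mm and grips with 3 to 60 N. Pads are 19 mm wide; open, the fingers measure 130 mm over their backs; the gripper's body (75 mm by 190 mm) begins 47 mm behind the grasp point.
Start: joints at [-1.489, 0.342, 1.524, -0, 1.275, -0.146], TCP at [0.119, -0.511, 0.202] pointing down, gripper open.
Joint ranges: [-2.53, 2.53], [-0.77, 2.02], [0.04, 2.7], [-1, 4.14], [0.28, 2.66], [-3.11, 3.11]. Speed limits (rad/s): [2.57, 2.57, 3.14, 3.14, 3.14, 3.14].

INTERFACE

Orientations are given as [roll, pitch, yaw] about the fixed x, y, z axes, in that order (R = Rz(yaw) Ry(pitch) Rx(roll)).
In Python, from cell import robot gives the robot as it stands. The module is installed in compiled form; this text tells all that it offers.
- The arm moves only by the shell command python3 -m jog 'ROWS' [FORCE]. ROWS is JSON, a list that holds one entry, the list of rows, each a list of 5 numbers: the gripper's target within -1 to 1 (fully open at 1, half-way at 0, shut at -1), then the shift along the tool's x, y, z in m, then the turn about the tool's z in rad. A call has 1 to 5 rows; each row is the pose to reach, as a shift and turn from the pose commanded when the call began, along the tool's axes at that moment; what a row does not reach only later rows make up. A row lasts 1/12 s, in which the tool goes at most 41.7 mm and 7.16 degrees, less where a joint would pass 70% of its speed; a pose out of reach is approached as far as the arm can. A call with a gripper value outside its range is refused whole. The fingers move at their own pace and stop on an object; FORCE is the grip in N (left out, the last holds). Time passes only in rows, so rows that repeat a pose let the fingers close. It gives the time, the measured TCP pose, the force, the opening and the grip force at its end, in the units of the state.
- robot.observe(): the state, without advancing time (a new reading comes with each control period).
- robot.read_camera(name): name is "scene" or "top" or "wrist"; returns the picture (480x640x3 uint8, red, green, blue); there is no depth.
- robot.camera_model(name): a dict with "camera_matrix" (3x3 intrinsics, pixels), "position" and "attitude" of the camera in the world; the wrist camera has in their place "mount" (4x4, takes a point from camera to tool coordinates, whose origin is the TCP and whose axes are the flange's). Camera axes: x right, y down, z forward; pixel columns grow to the right and rows downward; lengths in m; the calibration is good to about 2 mm. A picture is of the moment at which its call begins: read the wrist's pose just before it. camera_model takes no time and is no camera call.
- robot.hand_in(): hands the job in; it is judged then, once.
The state is a dict: "time": time; "qpos": joint angles; "qvel": joint speeds; "joint_efforts": joint torques, N m; "tool_pos": TCP position; "tool_rot": TCP orientation; "contact_force": force on the tool from outside, world axes, zero at the start; "torque": the same for the moment, N m; "opening": finger opening in m; "grip_force": force on a finger pad.
Only numpy, scipy, OpenCV 4.12 (cv2) and the standard library are available. Lean on these libraries where they do the work, as an engineer would, in place of code of your own. Each camera call takes 0.05 s, during which the arm holds its last target. There are 200 camera calls.

TASK

Press the open lid of the aluminium lens case down until its catch clicks and it is fully shut. Then take the blue reference lens by its upright grip, lift it over the black light screen without touching the screen, and hold it level about a centimetre above the round nose of the lens tester, centred on it, with the handle pointing straight out to the front of the tester (away from its display). The lens must never touch the tester, the red lens and the other things stay where they are, and you finish while still holding the lens there, motionless.

Things in the scene. Friction and masses are not known exactly. Their poses are not given: they have to be found in the camera images.
- lid (a joint): hinge of the case lid, rad: 0 fully shut, grows as it opens; starts part open (0.3 to 0.65). The stiff hinge stays where it is left. A sprung catch at the front resists over the last 0.1 rad: a firm push of about 10 N on the blue pad clicks it past, and it reads below 0.025 when shut
- lid_hinge (a point): middle of the lid's hinge line, on the far long rim of the aluminium lens case, 50 mm above the table. Axes are those of the lid: its y lies along the hinge, and when shut its -x points from the hinge to the case's front (roughly towards the robot). The case is fixed, 160 mm deep (x), 200 mm wide (y); the lid is a 12 mm thick plate above the hinge line, reaching 162 mm from the hinge; its outer face lies at z = 12 mm in the lid's axes, 62 mm above the table when shut
- lid_pad (a point): centre of the blue pad on the lid's outer face, 105 mm from the hinge line (lid moves with it; axes as lid_hinge): the place to press. Moving straight down on a spot 105 mm or less (level distance) in front of the hinge stays on the lid all the way
- lens: the blue reference lens, a loose paddle of 80 to 150 g: a blue-rimmed lens disc 52 mm across and 6 mm thick, a steel handle bar 12 mm wide and 6 mm thick that runs along its -x axis to 100 mm from the disc's centre, and on the bar an upright blue grip block over a flat steel foot (36 x 28 mm, 6 mm thick). Origin: centre of the disc's underside; z up. Starts on a green stand, 25 mm above the table, beside its red twin (85 mm to one side)
- lens_grip (a point): on the grip block of the blue lens: 34 mm long (lens x), 14 mm wide (lens y, the way to pinch it), 50 mm high above the paddle's underside. This point is on its mid-line, 30 mm above the paddle's underside and 75 mm behind the lens centre (lens x = -75 mm). Axes as lens
- lens_center (a point): centre of the blue lens disc, half-way through its thickness (3 mm above its underside). Axes as lens
- tester: the white lens tester, fixed: body 200 mm deep (x) by 140 mm wide (y) by 65 mm high, display at its back (+x) rising to 165 mm above the table, front facing its -x. Origin: centre of its underside
- nose_top (a point): centre of the top face of the tester's black round nose (32 mm across, yellow ring on top), 100 mm above the table, 30 mm in front of the tester's centre. Axes as tester
- screen: the black light screen, fixed, standing between the lens stand and the tester: an upright panel 260 mm long (x), 11 mm thick (y), 120 mm high. Origin: centre of its underside
- spare: the red reference lens, same shape as the blue one, loose, on the same stand: a bystander
- cleaner: small bottle of lens cleaner, 40 mm across, 90 mm high, bystander
- mug: white mug, 80 mm across, 90 mm high, bystander
- calc: desk calculator, 140 x 75 x 14 mm, bystander
- wipes: cardboard box of wipes, 110 x 140 x 60 mm, bystander
- tin: low amber jar, 56 mm across, 40 mm high, bystander

How it is judged:
By the outcome, as a careful person would: the job done as asked, in the order asked, and still so for the second after the job is handed in, while the arm keeps its last pose, push and grip.
It also fails if it takes over 58 s, if anything falls off the work surface, if the arm or the gripper's body presses on something with over 40 N, if the wrist force passes 120 N, or if a joint passes its speed limit or range.

## Working session

There is one attempt and no reset: what is moved stays moved. The work goes in short steps, Python scripts to look and compute and a shell command to move; the robot and the scene stay as the last step left them, time stands still between calls to the robot, and variables do not carry over. Pictures are saved under pics/ and viewed, at most 13 in all, crops included, and the job is handed in when it is done.

```bash
mkdir -p pics; python3 - <<'E'
from cell import robot
import cv2,numpy as np
for n in("scene","top"):
    im=robot.read_camera(n); cv2.imwrite(f"pics/{n}0.png",im[:,:,::-1]); m=robot.camera_model(n); print(n,m)
print(robot.camera_model("wrist")); s=robot.observe(); print({k:np.round(v,3) for k,v in s.items()}, robot.nose_length)
E
```

```text
scene {'camera_matrix': array([[559.73227895,   0.        , 328.0317962 ],
       [  0.        , 559.73227895, 240.3256786 ],
       [  0.        ,   0.        ,   1.        ]]), 'position': array([ 1.30993366, -0.19047021,  0.85771741]), 'attitude': array([-2.39823068, -0.01079457,  1.33293927])}
top {'camera_matrix': array([[555.87981968,   0.        , 307.38718825],
       [  0.        , 555.87981968, 242.255433  ],
       [  0.        ,   0.        ,   1.        ]]), 'position': array([ 0.38224278, -0.01377348,  1.38257336]), 'attitude': array([-2.97758994,  0.01256566, -1.59013481])}
{'camera_matrix': array([[394.47241573,   0.        , 322.01964448],
       [  0.        , 394.47241573, 241.36791762],
       [  0.        ,   0.        ,   1.        ]]), 'mount': array([[ 1.22312266e-04, -9.67219224e-01, -2.53942823e-01,
         6.72980676e-02],
       [ 9.99999886e-01,  2.35526904e-04, -4.15423818e-04,
        -5.06487796e-04],
       [ 4.61616270e-04, -2.53942743e-01,  9.67219143e-01,
        -1.83387374e-01],
       [ 0.00000000e+00,  0.00000000e+00,  0.00000000e+00,
         1.00000000e+00]])}
{'time': np.float64(0.1), 'qpos': array([-1.489,  0.343,  1.525, -0.   ,  1.275, -0.146]), 'qvel': array([-0.001, -0.002, -0.002, -0.002,  0.001,  0.   ]), 'joint_efforts': array([ 2.0000e-03, -4.3201e+01, -2.4469e+01,  7.2000e-02,  5.3000e-02,
       -0.0000e+00]), 'tool_pos': array([ 0.119, -0.511,  0.201]), 'tool_rot': array([-3.14 , -0.   ,  0.228]), 'contact_force': array([-0.927, -0.326, -0.337]), 'torque': array([-0.032, -0.008,  0.04 ]), 'grip_force': np.float64(0.0), 'opening': np.float64(0.092)} 0.008
```

View pics/scene0.png

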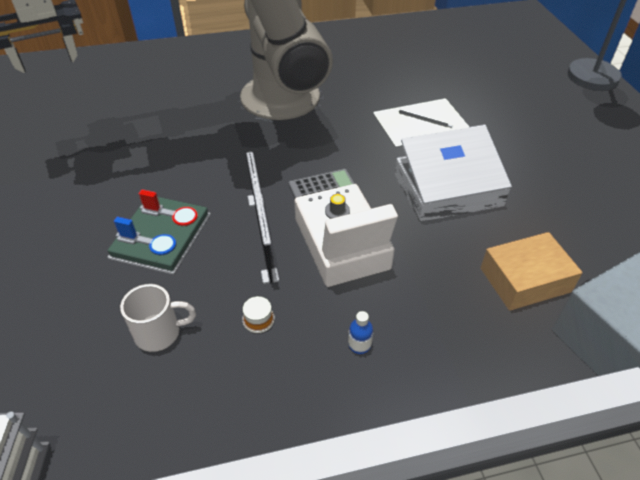

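View pics/top0.png

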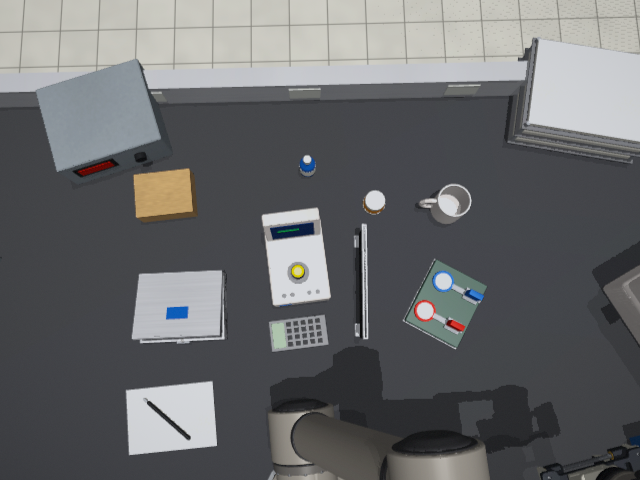

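The top view shows the case pad at (177,313), the blue lens at (443,281) with its grip near (475,295), the yellow nose ring at (298,271) and the screen along column 363. The scene view shows the same layout.

```bash
cat > h.py <<'E'
from cell import robot
import cv2,numpy as np
from scipy.spatial.transform import Rotation as R
def cam(n):
    m=robot.camera_model(n)
    if n=="wrist":
        s=robot.observe(); T=m["mount"]; Rt=R.from_euler("xyz",s["tool_rot"]).as_matrix()
        return m["camera_matrix"],Rt@T[:3,:3],s["tool_pos"]+Rt@T[:3,3]
    return m["camera_matrix"],R.from_euler("xyz",m["attitude"]).as_matrix(),np.array(m["position"])
def ray(c,uv):
    K,A,p=c; d=A@np.linalg.inv(K)@[uv[0],uv[1],1]; return p,d/np.linalg.norm(d)
def plane(c,uv,z):
    p,d=ray(c,uv); return p+d*(z-p[2])/d[2]
def tri(r1,r2):
    (p,d),(q,e)=r1,r2; s=np.linalg.lstsq(np.c_[d,-e],q-p,rcond=None)[0]
    a,b=p+d*s[0],q+e*s[1]; return (a+b)/2,np.linalg.norm(a-b)
def proj(c,P):
    K,A,p=c; v=K@A.T@(np.asarray(P)-p); return v[:2]/v[2]
def mask(im,col):
    h=cv2.cvtColor(im,cv2.COLOR_RGB2HSV)
    lo,hi={"blue":((100,130,60),(130,255,255)),"yellow":((22,130,100),(35,255,255))}[col]
    return cv2.inRange(h,lo,hi)
def blobs(im,col,mn=20):
    n,l,s,c=cv2.connectedComponentsWithStats(mask(im,col))
    return [(np.round(c[i],1).tolist(),s[i].tolist()) for i in range(1,n) if s[i][4]>=mn]
E
python3 - <<'E'
from h import *
t,s=cam("top"),cam("scene")
T=cv2.imread("pics/top0.png")[:,:,::-1];S=cv2.imread("pics/scene0.png")[:,:,::-1]
for n,i in(("top",T),("scene",S)):
    for c in("blue","yellow"): print(n,c,blobs(i,c))
print("screen ends",[plane(t,u,.12).round(3) for u in((364,225),(366,338))])
print("tester body top corners z.065",[plane(t,u,.065).round(3) for u in((273,306),(329,301),(264,222),(320,210))])
print("case rim", [plane(t,u,.05).round(3) for u in((139,341),(225,341),(222,271),(141,272))])
E
```

```text
top blue [([307.1, 165.4], [300, 157, 15, 15, 130]), ([292.8, 230.3], [270, 223, 44, 16, 381]), ([442.0, 280.8], [432, 271, 22, 21, 123]), ([474.1, 294.7], [465, 289, 19, 12, 131]), ([176.7, 312.4], [166, 307, 22, 12, 243])]
top yellow [([297.3, 270.9], [291, 265, 13, 13, 85])]
scene blue [([152.7, 18.6], [128, 0, 49, 40, 1565]), ([464.9, 2.3], [436, 0, 80, 8, 362]), ([585.1, 17.9], [538, 0, 82, 54, 2283]), ([619.0, 29.0], [603, 0, 33, 62, 535]), ([632.8, 63.0], [621, 25, 19, 67, 694]), ([452.0, 152.0], [441, 146, 23, 13, 201]), ([124.7, 226.8], [114, 217, 22, 21, 328]), ([163.2, 245.4], [149, 234, 27, 21, 167]), ([360.6, 330.8], [350, 320, 23, 21, 312])]
scene yellow [([337.3, 199.5], [331, 194, 14, 11, 75])]
screen ends [array([ 0.629, -0.134,  0.12 ]), array([ 0.372, -0.129,  0.12 ])]
tester body top corners z.065 [array([0.45 , 0.083, 0.065]), array([ 0.459, -0.05 ,  0.065]), array([0.653, 0.103, 0.065]), array([ 0.679, -0.034,  0.065])]
case rim [array([0.375, 0.402, 0.05 ]), array([0.371, 0.198, 0.05 ]), array([0.537, 0.206, 0.05 ]), array([0.539, 0.402, 0.05 ])]
```

```bash
python3 - <<'E'
from h import *
t,s=cam("top"),cam("scene")
for n,a,b in(("pad",(176.7,312.4),(452,152)),("nose",(297.3,270.9),(337.3,199.5)),("lens",(442.5,281),(162.8,244.5)),("grip",(474.1,294.7),(124.7,226.8))):
    print(n,*[np.round(x,3) for x in tri(ray(t,a),ray(s,b))])
L=plane(t,(442.5,281),.031);N=plane(t,(297.3,270.9),.1);print(L,N, plane(t,(474.1,294.7),.065))
P=tri(ray(t,(176.7,312.4)),ray(s,(452,152)))[0]
print("pad->tool shift",R.from_euler("xyz",robot.observe()["tool_rot"]).as_matrix().T@(P-robot.observe()["tool_pos"]))
E
```

```text
pad [0.439 0.304 0.096] 0.003
nose [0.529 0.025 0.096] 0.003
lens [ 0.504 -0.327  0.025] 0.003
grip [ 0.468 -0.394  0.055] 0.003
[ 0.50381005 -0.3274321   0.031     ] [0.52794934 0.02293319 0.1       ] [ 0.46690487 -0.39187643  0.065     ]
pad->tool shift [ 0.49593654 -0.72187964  0.10633969]
```

```bash
python3 -m jog '[[[-1,0.035,-0.012,-0.008,0.05],[-1,0.07,-0.024,-0.016,0.1],[-1,0.105,-0.036,-0.024,0.15],[-1,0.14,-0.045,-0.032,0.2],[-1,0.175,-0.055,-0.04,0.228]]]' 10
```

```text
time: 0.52
tool_pos: [0.2777, -0.4171, 0.2416]
tool_rot: [-3.141, 0.0, -0.003]
contact_force: [-0.3, -0.9, 0.5]
opening: 0.0628
grip_force: 0.0
```

```bash
python3 -m jog '[[[-1,0.027,-0.03,-0.002,0],[-1,0.054,-0.06,-0.004,0],[-1,0.081,-0.09,-0.006,0],[-1,0.108,-0.12,-0.008,0],[-1,0.13,-0.15,-0.01,0]]]'
python3 -m jog '[[[-1,0.01,-0.038,0,0],[-1,0.02,-0.076,0,0],[-1,0.02,-0.114,0,0],[-1,0.02,-0.152,0,0],[-1,0.02,-0.19,0,0]]]'
python3 -m jog '[[[-1,0.005,-0.03,0,0],[-1,0.005,-0.065,0,0],[-1,0.005,-0.1,0,0],[-1,0.005,-0.1,0,0],[-1,0.005,-0.1,0,0]]]'
python3 - <<'E'
from h import *
c=cam("wrist"); im=robot.read_camera("wrist"); cv2.imwrite("pics/w1.png",im[:,:,::-1])
print(robot.observe()["tool_pos"],blobs(im,"yellow"),proj(c,(.528,.023,.1)))
for p in blobs(im,"yellow"): print(plane(c,p[0],.1))
E
```

```text
time: 0.93
tool_pos: [0.4079, -0.2665, 0.2513]
tool_rot: [-3.141, 0.0, 0.0]
contact_force: [-0.2, -0.1, 0.5]
opening: 0.0297
grip_force: 0.0
time: 1.35
tool_pos: [0.4262, -0.0765, 0.2511]
tool_rot: [-3.141, 0.001, -0.0]
contact_force: [0.6, -0.0, 0.1]
opening: 0.0005
grip_force: 0.0
time: 1.77
tool_pos: [0.4314, 0.023, 0.2513]
tool_rot: [3.141, 0.0, 0.004]
contact_force: [0.1, -0.2, -0.1]
opening: 0.0003
grip_force: 0.0
[0.4315679  0.02180824 0.25131011] [([321.6, 95.8], [304, 77, 37, 39, 692])] [323.02692851  99.76484844]
[0.53099101 0.02415469 0.1       ]
```

View pics/w1.png

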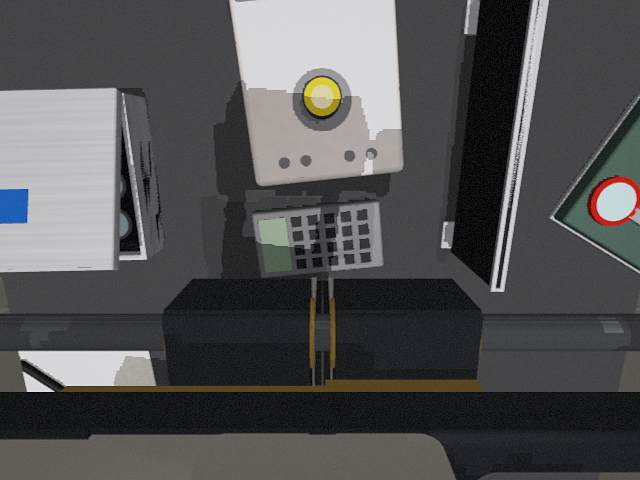

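The wrist view shows the nose at (322,96), the tester's left edge running from (232,0) to (257,180), its right edge from (396,0) to (402,165), and its front edge from (262,186) to (400,169). Next I work out the tester's yaw.

```bash
python3 - <<'E'
from h import *
c=cam("wrist"); im=cv2.imread("pics/w1.png")
m=cv2.inRange(cv2.cvtColor(im,cv2.COLOR_BGR2HSV),(0,0,110),(180,60,255)); m[:,:205]=0; m[:,430:]=0; m[195:]=0
m=cv2.morphologyEx(m,cv2.MORPH_CLOSE,np.ones((15,15)))
def fit(uv):
    P=np.array([plane(c,u,.065)[:2] for u in uv],np.float32); v=cv2.fitLine(P,cv2.DIST_HUBER,0,.01,.01).ravel(); return v.round(3)
rows=range(10,150,5)
l=fit([(np.flatnonzero(m[r])[0],r) for r in rows]); r=fit([(np.flatnonzero(m[r])[-1],r) for r in rows])
f=fit([(u,np.flatnonzero(m[:,u])[-1]) for u in range(275,392,5)])
print(l,r,f,np.arctan(l[1]/l[0]),np.arctan(r[1]/r[0]),np.arctan(-f[0]/f[1]))
E
python3 -m jog '[[[-1,0.002,-0.038,0,0],[-1,0.004,-0.076,0,0],[-1,0.005,-0.114,0,0],[-1,0.006,-0.152,0,0],[-1,0.006,-0.19,0,0]]]'
python3 -m jog '[[[-1,0,-0.038,0.01,0],[-1,0,-0.076,0.03,0],[-1,0,-0.09,0.06,0],[-1,0,-0.09,0.09,0],[-1,0,-0.09,0.11,0]]]'
python3 - <<'E'
from h import *
s=robot.observe();print(s["tool_pos"],s["contact_force"])
E
```

```text
[0.994 0.112 0.559 0.095] [ 0.994  0.105  0.554 -0.044] [ 0.106 -0.994  0.463  0.013] 0.112202816 0.1052435 0.10623833
time: 2.23
tool_pos: [0.4385, 0.2116, 0.2513]
tool_rot: [3.141, -0.0, -0.003]
contact_force: [0.2, 0.1, -1.0]
opening: -0.0
grip_force: 0.0
time: 2.65
tool_pos: [0.4374, 0.3006, 0.1383]
tool_rot: [3.139, 0.003, -0.0]
contact_force: [0.1, -1.0, -0.1]
opening: 0.0006
grip_force: 0.0
[0.43737658 0.30058422 0.13826249] [ 0.14107536 -1.00210919 -0.13410731]
```

```bash
python3 -m jog '[[[-1,0,0,0.015,0],[-1,0,0,0.025,0],[-1,0,0,0.035,0],[-1,0,0,0.042,0],[-1,0,0,0.048,0]]]'
python3 -m jog '[[[-1,0,0,0.004,0],[-1,0,0,0.008,0],[-1,0,0,0.011,0],[-1,0,0,0.014,0],[-1,0,0,0.017,0]]]'
```

```text
time: 3.07
tool_pos: [0.4385, 0.3011, 0.0932]
tool_rot: [-3.141, -0.001, -0.001]
contact_force: [-0.2, 0.5, 0.6]
opening: 0.0002
grip_force: 0.0
time: 3.48
tool_pos: [0.4379, 0.3018, 0.0765]
tool_rot: [-3.141, -0.001, 0.0]
contact_force: [-0.3, 0.3, 0.7]
opening: 0.0007
grip_force: 0.0
```

```bash
python3 -m jog '[[[-1,0,0,0.002,0],[-1,0,0,0.003,0],[-1,0,0,0.004,0],[-1,0,0,0.005,0],[-1,0,0,0.006,0]]]'
python3 -m jog '[[[-1,0,0,0.001,0],[-1,0,0,0.0015,0],[-1,0,0,0.002,0],[-1,0,0,0.0025,0],[-1,0,0,0.003,0]]]'
```

```text
time: 3.9
tool_pos: [0.4379, 0.3017, 0.0705]
tool_rot: [-3.142, -0.0, -0.0]
contact_force: [-0.2, -0.9, 0.3]
opening: 0.0008
grip_force: 0.3
time: 4.32
tool_pos: [0.4378, 0.3016, 0.0674]
tool_rot: [3.142, -0.0, -0.0]
contact_force: [-0.3, 0.2, -0.1]
opening: 0.0003
grip_force: 0.3
```

```bash
python3 - <<'E'
from h import *
a=robot.read_camera("scene")[90:270,360:560]; b=robot.read_camera("top")[240:420,100:300]
cv2.imwrite("pics/lid1.png",cv2.resize(np.hstack([a,b]),None,fx=2,fy=2)[:,:,::-1])
E
```

```text
(no output)
```

View pics/lid1.png

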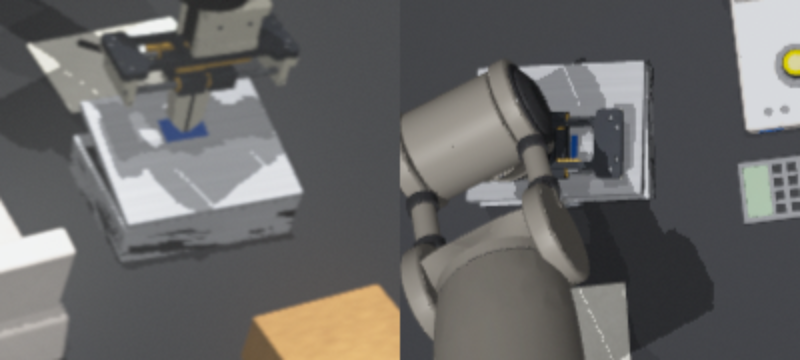

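```bash
python3 - <<'E'
from h import *
s=cam("scene")
for z in(.055,.06,.07,.096): print(z,proj(s,(.438,.302,z)))
im=robot.read_camera("scene");print([b for b in blobs(im,"blue") if 430<b[0][0]<480 and 130<b[0][1]<200])
for x,z in((.375,.0),(.375,.05),(.54,.05),(.54,0)):print(x,z,[proj(s,(x,y,z)).round() for y in(.2,.4)])
st=robot.observe();print(st["tool_pos"],st["contact_force"],st["joint_efforts"])
E
```

```text
0.055 [446.92704401 166.57702454]
0.06 [447.30389812 164.83275274]
0.07 [448.06435049 161.31299389]
0.096 [450.08465549 151.96199869]
[([449.4, 155.5], [441, 151, 22, 9, 80])]
0.375 0.0 [array([392., 174.]), array([471., 162.])]
0.375 0.05 [array([394., 157.]), array([476., 145.])]
0.54 0.05 [array([419., 206.]), array([507., 192.])]
0.54 0 [array([416., 223.]), array([502., 209.])]
[0.43780577 0.30160088 0.06742242] [-0.73208118 -0.49956959  0.65800047] [-5.09502681e-02 -4.64196002e+01 -1.99065453e+01 -2.45745893e-02
 -1.32221268e-01 -2.51764268e-04]
```

```bash
python3 - <<'E'
from h import *
s=cam("scene");a=robot.read_camera("scene")[90:225,370:530].copy()
a=cv2.resize(a,None,fx=5,fy=4.4,interpolation=cv2.INTER_CUBIC)
for z in (.0594,.0674,.096):
    u=proj(s,(.438,.302,z)); cv2.circle(a,(int((u[0]-370)*5),int((u[1]-90)*4.4)),4,(255,0,0),-1)
cv2.imwrite("pics/lid2.png",a[:,:,::-1])
E
```

```text
(no output)
```

View pics/lid2.png

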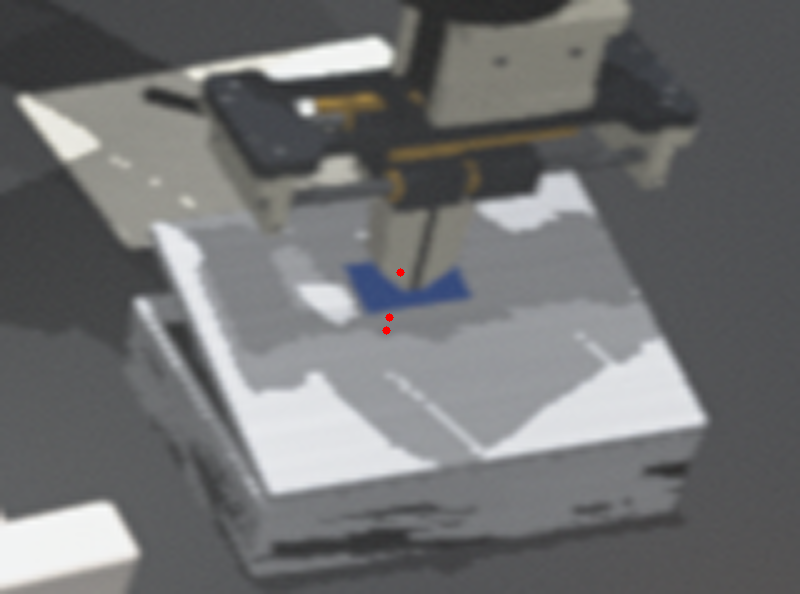

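The view shows the fingertips on the pad at about pixel (453,155), with the lid still partly open. The readings put the tips at z 0.059, which should appear at (447,165). I'll check with a wrist view and an unoccluded pad measurement before pushing further.

```bash
python3 - <<'E'
from h import *
s=cam("scene");w=cam("wrist");st=robot.observe()
im=robot.read_camera("wrist");cv2.imwrite("pics/w2.png",im[:,:,::-1])
print(blobs(im,"blue"),blobs(im,"yellow"),st["qpos"],st["tool_pos"],st["time"])
im=robot.read_camera("scene")
print([b for b in blobs(im,"blue") if 430<b[0][0]<480 and 130<b[0][1]<200])
E
```

```text
[([318.9, 271.8], [261, 262, 113, 52, 1800])] [] [ 4.59104960e-01  4.99554455e-01  1.68455740e+00 -1.15951185e-04
  9.57545613e-01  2.03015315e+00] [0.43779462 0.30160578 0.0674434 ] 4.5167
[([449.4, 155.5], [441, 151, 22, 9, 79])]
```

View pics/w2.png

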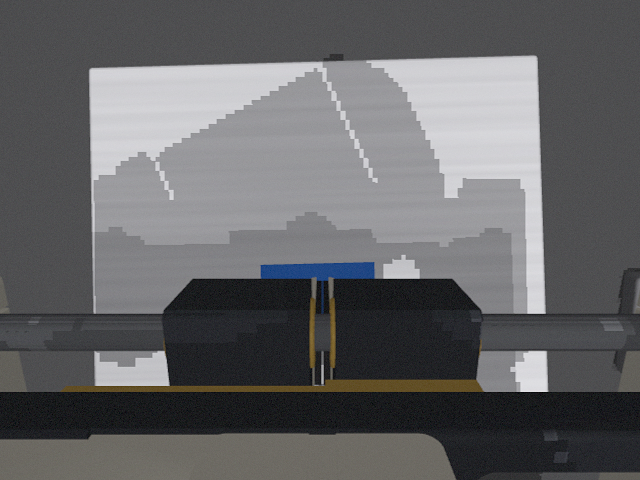

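The wrist view shows the lid still tilted up: its hinge edge spans columns 91–536 near row 60, and its sides widen to 94–547 at row 385. With no force felt and the tips reading 25 mm below the lid face, something doesn't agree. I'll raise the tool 30 mm and compare.

```bash
python3 -m jog '[[[-1,0,0,-0.01,0],[-1,0,0,-0.02,0],[-1,0,0,-0.03,0],[-1,0,0,-0.03,0],[-1,0,0,-0.03,0]]]'
python3 - <<'E'
from h import *
s=cam("scene");im=robot.read_camera("scene")
print([b for b in blobs(im,"blue") if 430<b[0][0]<480 and 130<b[0][1]<200])
a=im[90:225,370:530]
a=cv2.resize(a,None,fx=5,fy=4.4,interpolation=cv2.INTER_CUBIC)
cv2.imwrite("pics/lid3.png",a[:,:,::-1])
E
```

```text
time: 5.03
tool_pos: [0.4384, 0.3019, 0.0987]
tool_rot: [-3.141, -0.002, -0.0]
contact_force: [-0.2, 0.0, 0.4]
opening: 0.0004
grip_force: 0.0
[([451.1, 153.5], [441, 148, 21, 12, 175])]
```

View pics/lid3.png

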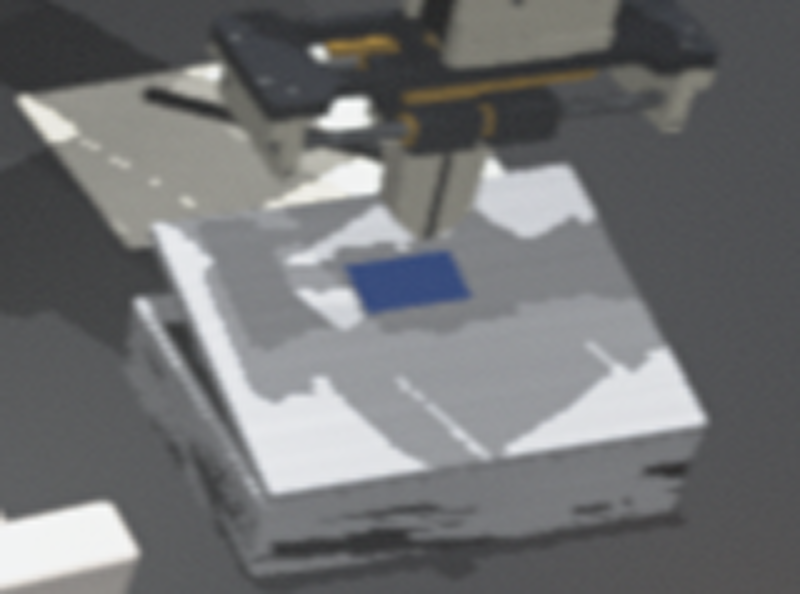

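The blue pad is now fully visible at (451,153.5) and the tips sit at about (456,144). They moved with the tool, so they never went through the lid: the closed tips stand about 25–30 mm higher than the nominal offset. I'll press on and watch the force. The shut height (62 mm) will then calibrate the tip offset.

```bash
python3 -m jog '[[[-1,0,0,0.01,0],[-1,0,0,0.02,0],[-1,0,0,0.027,0],[-1,0,0,0.031,0],[-1,0,0,0.034,0]]]'
python3 -m jog '[[[-1,0,0,0.002,0],[-1,0,0,0.004,0],[-1,0,0,0.006,0],[-1,0,0,0.008,0],[-1,0,0,0.01,0]]]'
python3 -m jog '[[[-1,0,0,0.0015,0],[-1,0,0,0.003,0],[-1,0,0,0.0045,0],[-1,0,0,0.006,0],[-1,0,0,0.006,0]]]'
```

```text
time: 5.5
tool_pos: [0.4371, 0.3013, 0.0621]
tool_rot: [3.14, 0.002, -0.0]
contact_force: [-0.1, 0.0, 0.2]
opening: 0.0005
grip_force: 0.3
time: 5.92
tool_pos: [0.4379, 0.3017, 0.0535]
tool_rot: [-3.141, -0.0, -0.0]
contact_force: [0.2, 0.1, 0.7]
opening: 0.0005
grip_force: 0.3
time: 6.33
tool_pos: [0.4377, 0.3015, 0.0472]
tool_rot: [3.141, 0.0, -0.0]
contact_force: [-0.6, -0.2, -0.7]
opening: 0.0002
grip_force: 0.0
```

```bash
python3 - <<'E'
from h import *
im=robot.read_camera("scene")
print([b for b in blobs(im,"blue") if 430<b[0][0]<480 and 130<b[0][1]<200])
a=im[90:225,370:530]
a=cv2.resize(a,None,fx=2.5,fy=2.2,interpolation=cv2.INTER_CUBIC)
b=cv2.resize(robot.read_camera("wrist"),(400,300))[:297]
cv2.imwrite("pics/lid4.png",np.hstack([a,b])[:,:,::-1])
E
```

```text
[([441.6, 160.1], [438, 157, 8, 7, 29])]
```

View pics/lid4.png

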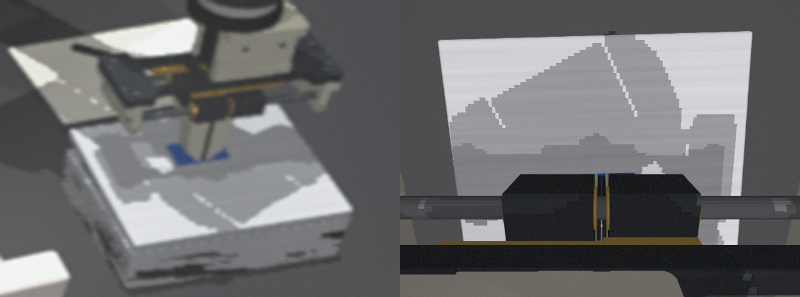

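The lid is following the fingers and is nearly shut (pad now about (447,160)), so I keep pressing.

```bash
python3 -m jog '[[[-1,0,0,0.001,0],[-1,0,0,0.002,0],[-1,0,0,0.003,0],[-1,0,0,0.004,0],[-1,0,0,0.004,0]]]'
python3 -m jog '[[[-1,0,0,0.001,0],[-1,0,0,0.002,0],[-1,0,0,0.003,0],[-1,0,0,0.003,0],[-1,0,0,0.003,0]]]'
python3 -m jog '[[[-1,0,0,0.001,0],[-1,0,0,0.002,0],[-1,0,0,0.002,0]]]'
```

```text
time: 6.85
tool_pos: [0.4376, 0.3017, 0.044]
tool_rot: [-3.142, 0.0, -0.0]
contact_force: [-2.0, 1.1, 3.3]
opening: 0.0005
grip_force: 1.9
time: 7.27
tool_pos: [0.4379, 0.3016, 0.0404]
tool_rot: [3.142, -0.0, -0.0]
contact_force: [0.4, -0.3, 0.2]
opening: 0.0005
grip_force: 0.0
time: 7.52
tool_pos: [0.4378, 0.3015, 0.0382]
tool_rot: [3.141, 0.0, -0.0]
contact_force: [0.6, -0.5, -0.2]
opening: 0.0006
grip_force: 0.0
```

```bash
python3 -m jog '[[[-1,0,0,0.001,0],[-1,0,0,0.002,0],[-1,0,0,0.002,0]]]'
python3 -m jog '[[[-1,0,0,0.001,0],[-1,0,0,0.002,0],[-1,0,0,0.002,0]]]'
```

```text
time: 7.77
tool_pos: [0.438, 0.3016, 0.037]
tool_rot: [-3.142, -0.001, -0.0]
contact_force: [-2.3, -0.9, 6.1]
opening: 0.0002
grip_force: 2.9
time: 8.02
tool_pos: [0.4381, 0.3017, 0.0368]
tool_rot: [-3.141, -0.001, -0.0]
contact_force: [-6.0, -4.7, 21.1]
opening: 0.0006
grip_force: 10.6
```

```bash
python3 -m jog '[[[-1,0,0,-0.03,0],[-1,0,0,-0.07,0],[0.1,0,0,-0.11,0],[0.1,0,0,-0.15,0],[0.1,0,0,-0.19,0]]]' 10
python3 -m jog '[[[0.1,0,0.04,-0.02,0],[0.1,0,0.08,-0.02,0],[0.1,0,0.12,-0.02,0],[0.1,0,0.16,-0.02,0],[0.1,0,0.2,-0.02,0]]]'
python3 - <<'E'
from h import *
s=cam("scene");im=robot.read_camera("scene")
print([b for b in blobs(im,"blue") if 430<b[0][0]<480 and 130<b[0][1]<200],proj(s,(.433,.302,.062)))
t=cam("top");im2=robot.read_camera("top")
b=[b for b in blobs(im2,"blue") if 150<b[0][0]<200]
print(b)
for q in b: print(*tri(ray(t,q[0]),ray(s,[b for b in blobs(im,"blue") if 430<b[0][0]<480 and 130<b[0][1]<200][0][0])))
E
```

```text
time: 8.43
tool_pos: [0.4375, 0.3014, 0.2264]
tool_rot: [3.141, -0.0, -0.0]
contact_force: [1.2, 0.9, -0.1]
opening: 0.0161
grip_force: 0.0
time: 8.85
tool_pos: [0.4373, 0.0999, 0.2446]
tool_rot: [3.141, -0.001, 0.0]
contact_force: [-0.3, 0.2, -0.2]
opening: 0.0484
grip_force: 0.0
[([447.8, 161.4], [437, 157, 23, 10, 148])] [446.60989125 162.71863402]
[([179.8, 317.1], [170, 311, 22, 13, 239])]
[0.42883315 0.30495364 0.06165164] 0.002952804783446084
```

The lid is shut: the pad triangulates at z 0.0617. Next is the lens.

```bash
python3 -m jog '[[[0.1,0,0.04,0,0],[0.1,0,0.08,0,0],[0.1,0,0.12,0,0],[0.1,0,0.16,0,0],[0.1,0,0.2,0,0]]]'
python3 -m jog '[[[0.1,0,0.04,0,-0.12],[0.1,0,0.08,0,-0.24],[0.1,0,0.12,0,-0.36],[0.1,0,0.16,0,-0.48],[0.1,0,0.2,0,-0.6]]]'
python3 -m jog '[[[0.1,-0.015,0.03,0.01,-0.12],[0.1,-0.03,0.06,0.02,-0.24],[0.1,-0.045,0.09,0.03,-0.36],[0.1,-0.054,0.106,0.035,-0.45],[0.1,-0.054,0.106,0.035,-0.45]]]'
python3 - <<'E'
from h import *
c=cam("wrist");im=robot.read_camera("wrist");cv2.imwrite("pics/w3.png",im[:,:,::-1]);print(blobs(im,"blue",60),robot.observe()["tool_pos"],robot.observe()["tool_rot"])
for n,p in(("lens",(.504,-.327,.031)),("griptop",(.467,-.392,.075))):print(n,proj(c,p))
E
```

```text
time: 9.37
tool_pos: [0.4376, -0.0997, 0.2446]
tool_rot: [3.142, -0.001, 0.001]
contact_force: [1.4, -0.5, -0.1]
opening: 0.0504
grip_force: 0.0
time: 9.78
tool_pos: [0.4378, -0.2918, 0.2445]
tool_rot: [3.141, -0.0, 0.583]
contact_force: [0.8, -0.7, 1.4]
opening: 0.0504
grip_force: 0.0
time: 10.2
tool_pos: [0.4497, -0.4116, 0.2067]
tool_rot: [-3.139, -0.0, 1.028]
contact_force: [-0.2, 1.2, -0.8]
opening: 0.0501
grip_force: 0.0
[([336.5, 92.0], [300, 66, 60, 62, 776]), ([332.6, 190.2], [324, 167, 18, 46, 732])] [ 0.44999616 -0.40964356  0.20762667] [-3.13915514e+00 -8.36772810e-04  1.02430176e+00]
lens [326.98969421  98.79258886]
griptop [329.56227737 192.51909179]
```

View pics/w3.png

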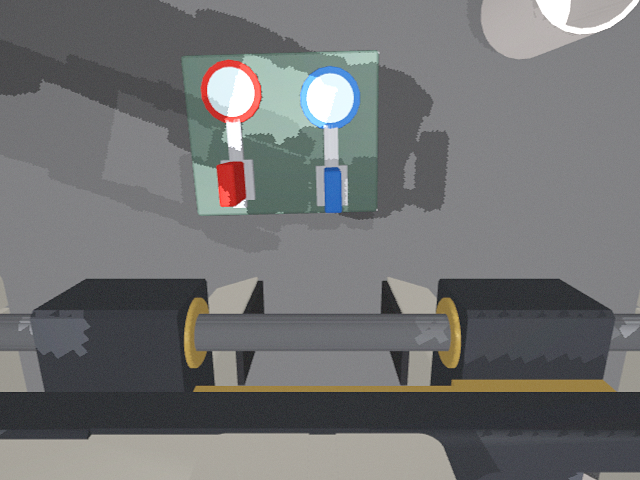

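The wrist view shows the blue disc at (330,97), the bar near column 331.5 and the grip at columns 324–342, with the open fingertips at about (262,280) and (382,282). These also place the tips about 27 mm behind the reported TCP, which matches the lid contact, so I use a tip offset of 25 mm.

```bash
python3 - <<'E'
from h import *
c=cam("wrist");im=cv2.imread("pics/w3.png")[:,:,::-1];s=robot.observe()
l,_,_,_=[0]*4
n,l,st,ce=cv2.connectedComponentsWithStats(mask(im,"blue"))
big=[i for i in range(1,n) if st[i][4]>60]
disc=[i for i in big if st[i][1]<100][0];grip=[i for i in big if st[i][1]>150][0]
(x,y),r=cv2.minEnclosingCircle(np.argwhere(l==disc)[:,::-1].astype(np.float32))
L=plane(c,(x,y),.031);print("disc",x,y,r,L, "diam",2*np.linalg.norm(plane(c,(x+r,y),.031)-L))
for v in range(167,213,4):
    u=np.flatnonzero(l[v]==grip);print(v,u.min(),u.max(),end="; ")
# bar edges
g=im.astype(int).sum(2)
for v in (132,140,148,156):
    print(v,g[v,318:346])
Rm=R.from_euler("xyz",s["tool_rot"]).as_matrix()
print(Rm.T@(L-s["tool_pos"]),s["tool_rot"])
for uv in((333.5,212),(325,212),(342,212),(332.5,185)):print(uv,plane(c,uv,.075))
E
```

```text
disc 330.25653076171875 97.40435028076172 31.48540687561035 [ 0.50773261 -0.3256061   0.031     ] diam 0.05422020512385097
167 332 336; 171 325 340; 175 325 340; 179 325 340; 183 325 340; 187 325 340; 191 325 340; 195 325 340; 199 325 341; 203 325 341; 207 325 341; 211 325 341; 132 [377 387 383 388 379 449 571 629 634 627 638 647 632 638 638 632 631 632
 648 580 426 380 387 391 394 394 394 397]
140 [384 386 382 386 378 382 545 633 628 633 635 641 642 638 640 634 629 634
 644 601 470 379 379 387 384 387 385 394]
148 [380 385 378 398 362 290 525 639 626 624 641 640 642 637 636 640 637 635
 642 605 474 373 381 387 388 396 384 389]
156 [393 385 383 384 347 287 471 603 633 627 634 645 641 636 634 636 637 633
 636 620 521 367 392 382 382 386 390 387]
[0.10165508 0.00608405 0.17669749] [-3.13915514e+00 -8.36772810e-04  1.02430176e+00]
(333.5, 212) [ 0.46194145 -0.40543276  0.075     ]
(325, 212) [ 0.45604047 -0.40184833  0.075     ]
(342, 212) [ 0.46784171 -0.40901676  0.075     ]
(332.5, 185) [ 0.47247606 -0.38626385  0.075     ]
```

```bash
python3 -m jog '[[[0,0,0,0,0],[0,0,0,0,0]]]'; python3 - <<'E'
from h import *
s=robot.observe();Rm=R.from_euler("xyz",s["tool_rot"]).as_matrix()
print(s["tool_pos"],s["tool_rot"],Rm.T@(np.array([.4704,-.3907,.014])-s["tool_pos"]))
E
```

```text
time: 10.42
tool_pos: [0.4507, -0.4076, 0.21]
tool_rot: [3.141, -0.0, 1.026]
contact_force: [0.1, 0.2, -0.1]
opening: 0.0467
grip_force: 0.0
[ 0.45073472 -0.4076407   0.2099527 ] [ 3.14122330e+00 -2.08643884e-04  1.02614086e+00] [0.02463764 0.00797008 0.1959608 ]
```

```bash
python3 -m jog '[[[0,0.015,0.005,0.03,-0.024],[0,0.0246,0.008,0.06,-0.024],[0,0.0246,0.008,0.09,-0.024],[0,0.0246,0.008,0.115,-0.024],[0,0.0246,0.008,0.12,-0.024]]]'
python3 -m jog '[[[0,0,0,0.012,0],[0,0,0,0.026,0],[0,0,0,0.04,0],[0,0,0,0.052,0],[0,0,0,0.06,0]]]'
python3 -m jog '[[[0,0,0,0.004,0],[0,0,0,0.008,0],[0,0,0,0.012,0],[0,0,0,0.015,0],[0,0,0,0.015,0]]]'
```

```text
time: 10.83
tool_pos: [0.4686, -0.3886, 0.086]
tool_rot: [-3.135, -0.002, 1.051]
contact_force: [-0.2, 1.2, -1.1]
opening: 0.0461
grip_force: 0.0
time: 11.25
tool_pos: [0.4702, -0.3916, 0.0298]
tool_rot: [3.141, 0.0, 1.051]
contact_force: [0.6, 0.8, -0.9]
opening: 0.0461
grip_force: 0.0
time: 11.67
tool_pos: [0.4697, -0.3918, 0.0143]
tool_rot: [-3.141, -0.0, 1.05]
contact_force: [-0.3, -0.8, -0.7]
opening: 0.0455
grip_force: 0.0
```

```bash
python3 -m jog '[[[-1,0,0,0,0],[-1,0,0,0,0],[-1,0,0,0,0],[-1,0,0,0,0],[-1,0,0,0,0]]]' 30
python3 -m jog '[[[-1,0,0,0,0],[-1,0,0,-0.003,0],[-1,0,0,-0.008,0],[-1,0,0,-0.014,0],[-1,0,0,-0.02,0]]]'
python3 -m jog '[[[-1,0,0,-0.02,0],[-1,0,0,-0.04,0],[-1,0,0,-0.065,0],[-1,0,0,-0.09,0],[-1,0,0,-0.11,0]]]'
python3 -m jog '[[[-1,0,0,-0.02,0],[-1,0,0,-0.04,0],[-1,0,0,-0.04,0],[-1,0,0,-0.04,0]]]'
python3 - <<'E'
from h import *
c=cam("wrist");im=robot.read_camera("wrist");cv2.imwrite("pics/w4.png",im[:,:,::-1]);print(blobs(im,"blue",60))
s=robot.observe();z=s["tool_pos"][2]
Rm=R.from_euler("xyz",s["tool_rot"]).as_matrix()
print("expected disc px",proj(c,s["tool_pos"]+Rm@[.075,0,-.044+.030]), s["tool_pos"],s["tool_rot"])
E
```

```text
time: 12.08
tool_pos: [0.4699, -0.392, 0.0147]
tool_rot: [3.141, 0.0, 1.05]
contact_force: [0.9, -0.5, 0.3]
opening: 0.0173
grip_force: 0.0
time: 12.5
tool_pos: [0.4699, -0.3919, 0.0352]
tool_rot: [3.141, 0.0, 1.051]
contact_force: [0.1, -0.4, -0.2]
opening: 0.0139
grip_force: 30.0
time: 12.92
tool_pos: [0.4701, -0.3922, 0.1473]
tool_rot: [3.139, 0.001, 1.051]
contact_force: [0.4, 0.3, -0.5]
opening: 0.0141
grip_force: 30.0
time: 13.25
tool_pos: [0.4702, -0.3923, 0.1859]
tool_rot: [3.139, 0.001, 1.05]
contact_force: [-0.9, -0.2, -1.1]
opening: 0.014
grip_force: 30.0
[([322.8, 116.0], [260, 54, 126, 131, 4669]), ([322.0, 289.1], [302, 262, 41, 52, 1913]), ([321.9, 367.2], [302, 351, 41, 34, 1312])]
expected disc px [322.46515668 119.71219151] [ 0.46961362 -0.39166707  0.18439012] [-3.14157742e+00  9.00249335e-05  1.05047900e+00]
```

View pics/w4.png

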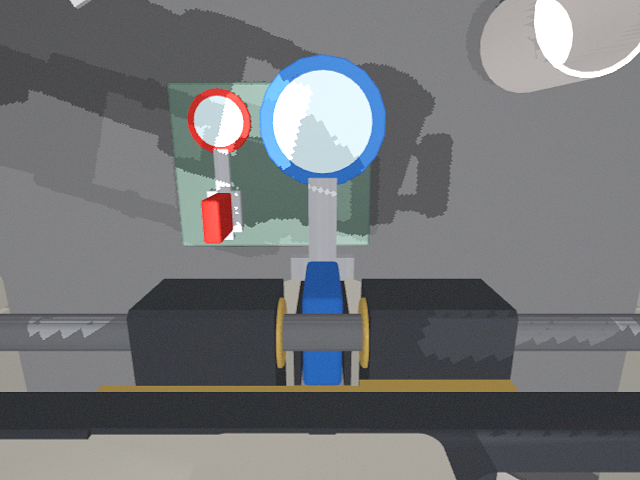

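The lens is held level and centred: disc at (323,119.5) against an expected (322.5,119.7), with the stand and red lens undisturbed. I carry it over the screen with its underside at about 0.195 m.

```bash
python3 -m jog '[[[-1,0.015,-0.009,0,0.06],[-1,0.035,-0.022,0,0.15],[-1,0.06,-0.037,0,0.24],[-1,0.085,-0.053,0,0.33],[-1,0.11,-0.068,0,0.42]]]'
python3 - <<'E'
from h import *
s=robot.observe();Rm=R.from_euler("xyz",s["tool_rot"]).as_matrix()
print(s["tool_pos"],s["tool_rot"],Rm.T@(np.array([.4554,.016,.185])-s["tool_pos"]))
E
```

```text
time: 13.72
tool_pos: [0.4643, -0.2608, 0.1827]
tool_rot: [-3.138, 0.001, 0.625]
contact_force: [0.9, 1.2, -0.9]
opening: 0.0139
grip_force: 30.0
[ 0.46433823 -0.26080926  0.18273389] [-3.13833923e+00  9.35918014e-04  6.25428611e-01] [ 0.15480802 -0.22965213 -0.00166385]
```

```bash
python3 -m jog '[[[-1,0.015,-0.022,0,0.09],[-1,0.032,-0.048,0,0.18],[-1,0.05,-0.074,0,0.27],[-1,0.068,-0.1,0,0.36],[-1,0.086,-0.127,0,0.44]]]'
python3 -m jog '[[[-1,0,0,0,0],[-1,0,0,0,0],[-1,0,0,0,0]]]'
python3 - <<'E'
from h import *
s=robot.observe();Rm=R.from_euler("xyz",s["tool_rot"]).as_matrix()
print(s["tool_pos"],s["tool_rot"],Rm.T@(np.array([.4554,.016,.185])-s["tool_pos"]))
E
```

```text
time: 14.13
tool_pos: [0.4589, -0.1076, 0.1831]
tool_rot: [-3.14, 0.002, 0.186]
contact_force: [0.1, -0.2, -1.6]
opening: 0.0142
grip_force: 30.0
time: 14.38
tool_pos: [0.4598, -0.1096, 0.1838]
tool_rot: [-3.141, 0.001, 0.192]
contact_force: [0.1, -0.3, -1.3]
opening: 0.0137
grip_force: 30.0
[ 0.45984012 -0.10956257  0.18377665] [-3.14137736e+00  1.22837972e-03  1.92214200e-01] [ 0.0196267  -0.12409864 -0.00122074]
```

```bash
python3 -m jog '[[[-1,0.004,-0.025,0,0.03],[-1,0.01,-0.055,0,0.06],[-1,0.015,-0.085,0,0.085],[-1,0.019,-0.11,0,0.085],[-1,0.0196,-0.124,0,0.085]]]'
python3 -m jog '[[[-1,0,0,0,0],[-1,0,0,0,0],[-1,0,0,0.01,0],[-1,0,0,0.025,0],[-1,0,0,0.04,0]]]'
python3 -m jog '[[[-1,0,0,0.01,0],[-1,0,0,0.01,0],[-1,0,0,0.01,0]]]'
python3 - <<'E'
from h import *
s=robot.observe();Rm=R.from_euler("xyz",s["tool_rot"]).as_matrix()
print(s["tool_pos"],s["tool_rot"],Rm.T@(np.array([.4554,.016,.0995])-s["tool_pos"]))
a=robot.read_camera("scene")[130:280,260:420];b=robot.read_camera("top")[195:345,220:380]
cv2.imwrite("pics/fin.png",cv2.resize(np.hstack([a,b]),None,fx=2.5,fy=3)[:,:,::-1])
E
```

```text
time: 14.8
tool_pos: [0.4559, 0.017, 0.184]
tool_rot: [-3.141, 0.001, 0.106]
contact_force: [-0.1, -0.3, -1.0]
opening: 0.0142
grip_force: 30.0
time: 15.22
tool_pos: [0.4566, 0.0142, 0.1441]
tool_rot: [3.141, -0.001, 0.104]
contact_force: [-0.2, 0.1, -1.3]
opening: 0.0139
grip_force: 30.0
time: 15.47
tool_pos: [0.4559, 0.0147, 0.1342]
tool_rot: [3.141, 0.001, 0.104]
contact_force: [0.3, 0.0, -0.4]
opening: 0.0138
grip_force: 30.0
[0.45593261 0.01471888 0.13415828] [3.14147498e+00 1.21187841e-03 1.03866837e-01] [-0.00035491 -0.00133351  0.03465858]
```

View pics/fin.png

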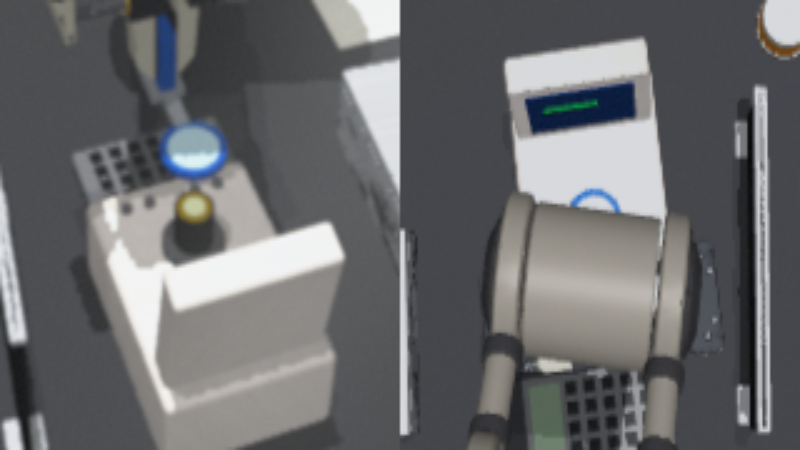

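The disc is above the nose in the scene view: disc about (337.6,180), nose (338,199.3). I check the relative offset with the same camera.

```bash
python3 - <<'E'
from h import *
im=robot.read_camera("scene");c=cam("scene");m=mask(im,"blue");m[:168]=0;m[192:]=0;m[:,:315]=0;m[:,365:]=0
p=np.argwhere(m>0)[:,::-1].astype(np.float32);e=cv2.fitEllipse(cv2.convexHull(p));print(e)
D=plane(c,e[0],.151);N=plane(c,(337.3,199.5),.1);print(D,N,D-N)
s=robot.observe();print(s["tool_pos"])
E
```

```text
((336.8480224609375, 179.36465454101562), (18.271638870239258, 27.162559509277344), 89.15872955322266)
[0.53069894 0.02359817 0.151     ] [0.5327579  0.02517334 0.1       ] [-0.00205896 -0.00157518  0.051     ]
[0.45657916 0.01538991 0.13523301]
```

```bash
python3 -m jog '[[[-1,0.001,-0.001,0.006,-0.003],[-1,0.001,-0.001,0.014,-0.003],[-1,0.001,-0.001,0.022,-0.003],[-1,0.001,-0.001,0.029,-0.003],[-1,0.001,-0.001,0.0345,-0.003]]]'
python3 -m jog '[[[-1,0,0,0,0],[-1,0,0,0,0],[-1,0,0,0,0],[-1,0,0,0,0],[-1,0,0,0,0]]]'
python3 - <<'E'
from h import *
im=robot.read_camera("scene");c=cam("scene");m=mask(im,"blue");m[:176]=0;m[215:]=0;m[:,:315]=0;m[:,365:]=0
p=np.argwhere(m>0)[:,::-1].astype(np.float32);e=cv2.fitEllipse(cv2.convexHull(p));print(e)
D=plane(c,e[0],.116);N=plane(c,(337.3,199.5),.1);print(D,D-N)
s=robot.observe();print(s["tool_pos"],s["tool_rot"],s["qvel"].round(3))
E
```

```text
time: 16.03
tool_pos: [0.4562, 0.0174, 0.0988]
tool_rot: [-3.141, 0.001, 0.109]
contact_force: [-0.1, 0.7, -1.1]
opening: 0.0143
grip_force: 30.0
time: 16.45
tool_pos: [0.457, 0.0172, 0.1003]
tool_rot: [3.141, -0.001, 0.109]
contact_force: [-0.8, -0.3, -0.9]
opening: 0.0139
grip_force: 30.0
((337.5735778808594, 192.90621948242188), (18.58798599243164, 24.88199234008789), 95.07909393310547)
[0.53111802 0.02576221 0.116     ] [-0.00163988  0.00058887  0.016     ]
[0.4569858  0.0171879  0.10031635] [ 3.14132050e+00 -6.85648894e-04  1.08534906e-01] [-0.001 -0.     0.002  0.001  0.    -0.001]
```

```bash
python3 -c "
from cell import robot
print(robot.hand_in())"
```

```text
the job is handed in; nothing more can be done
None
```

I handed the job in at about 16.5 s: the lid is clicked shut and the blue lens is held still and level about 1 cm above the tester nose, centred to within about 2 mm by camera, with the handle to the front.

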